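# Switch off the fuming chamber's heater and hold its lid half open

### The arm

A 6-joint arm with a two-finger parallel gripper is mounted at the origin on the work surface. World frame = base frame: x ahead of the robot, y to its left, z up, the work surface at z = 0. Lengths are in m, angles in rad, forces in N, time in s.
With the tool pointing down it reaches from about 0.35 to 0.85 m from the base axis. Payload 8.1 kg.
Tool frame: the origin (TCP) lies on the centre line of the jaws, within the pads' length; the fingertips stand 17 mm ahead of it and the grasp point (between the pads) lies 2 mm behind it; x points along the fingers, z is the direction in which the jaws open and shut, and the axes are right-handed (so a half turn about x gives the same grasp; the last joint's range is limited). The gripper opens to 93 mm and grips with 3 to 60 N. Pads are 15 mm wide; open, the fingers measure 128 mm over their backs; the gripper's body (75 mm by 188 mm) begins 65 mm behind the grasp point.
Start: joints at [1.106, 0.13, 1.488, -0, 1.523, -0.085], TCP at [0.222, 0.557, 0.236] pointing down, gripper open.
Joint ranges: [-2.96, 2.96], [-0.89, 2.26], [0.02, 2.5], [-1.34, 4.48], [0, 2.73], [-2.66, 2.66]. Speed limits (rad/s): [2.39, 2.39, 2.79, 3.14, 3.14, 3.14].

### API

Orientations are given as a rotation vector (axis times angle).
In Python, from plant import telemetry, optics, workorder gives the robot as it stands.
- The arm moves only by the shell command python3 -m inch 'ROWS' [FORCE]. ROWS is JSON, a list that holds one entry, the list of rows, each a list of 7 numbers: the shift along the tool's x, y, z in m, then the turn, a rotation vector about the tool's x, y, z in rad, then the opening, from 0 (shut) to 1 (fully open). In form: [[[tx, ty, tz, ax, ay, az, grip], ...]]. A call has 1 to 20 rows; each row shifts and turns the pose as measured when the row begins, along the tool's axes as they then stand; what a row does not reach is not made up. A row lasts 1/10 s, in which the tool goes at most 50 mm and 8.59 degrees, less where a joint would pass 70% of its speed; a pose out of reach is approached as far as the arm can. A call is refused whole if a number of a shift passes 0.05 or a number of a turn 0.15, either way. A call with a gripper value outside its range is refused whole. The fingers move at their own pace and stop on an object; FORCE is the grip in N (left out, the last holds). Time passes only in rows, so rows that do not move let the fingers close. It gives the time, the measured TCP pose, the force and the opening at its end, in the units of the state.
- telemetry.read_state(): the state, without advancing time (a new reading comes with each control period).
- optics.read_camera(name): name is "side" or "top"; returns a dict with "frame" (384x512x3 uint8, blue, green, red), "fx", "fy", "cx", "cy" (pixels), "rvec" (rotation vector, rad) and "tvec" (3), from world to camera coordinates, as OpenCV has them. Camera axes: x right, y down, z forward; pixel columns grow to the right and rows downward; lengths in m; the calibration is good to about 2 mm. A picture is of the moment at which its call begins. There is no depth.
- workorder.close_job(): hands the job in, once; it reports no verdict.
The state is a dict: "t": time; "q": joint angles; "dq": joint speeds; "joint_torque": joint torques, N m; "tool_pos": TCP position; "orientation": TCP orientation; "force": force on the tool from outside, world axes, zero at the start; "wrist_torque": the same for the moment, N m; "opening": finger opening in m.
Only numpy, scipy, OpenCV 4.12 (cv2) and the standard library are available. Lean on these libraries where they do the work, as an engineer would, in place of code of your own. Each camera call takes 0.05 s, during which the arm holds its last target. There are 200 camera calls.

### The job

The fuming run is over: while the chamber's lid is still shut, turn the heater off at its red rotary switch (leave the black extractor switch on). Then lift the clear lid smoothly by its black bar and hold it half open, at 45 degrees, so that I can reach in for the exhibit; never let it drop. Finish while still gripping the bar and holding the lid there, since it falls shut by itself, and leave everything else on the bench and in the chamber where it lies.

Things in the scene. Friction and masses are not known exactly. Their poses are not given: they have to be found in the camera images.
- chamber: Fuming chamber, fixed to the bench: grey plinth 290 x 350 x 35 mm with clear walls above it to a rim at z = 130 mm, 280 mm deep (its x) and 340 mm wide (its y); closed by the clear lid. Origin at the centre of its underside on the bench; x points from the front (bar side) to the hinge side, z up. It stands somewhere in front of the robot, turned up to 0.2 rad
- lid: Clear lid in an aluminium frame, 284 x 350 mm and 12 mm thick, about 0.65 kg (0.5 to 0.85), hinged along the chamber's far edge; free hinge, no stay: it falls shut when released. Origin on the hinge axis at mid width; x along the lid, the front edge at x = -290 mm, z out of its upper face (which lies at z = 12 mm). Same axes as the chamber when shut
- lid_hinge (a joint): Opening angle of the lid in rad: 0 shut (start), 0.785 = 45 degrees, stop at 1.75; turns about the +y axis of the chamber, the front edge rising and going back
- lid_axis (a point): Point on the hinge axis at mid width, at x = +145 mm, z = 132 mm of the chamber; the axis runs along the chamber's y; axes of the chamber; does not move with the lid
- lid_bar (a point): Middle of the lid's black round grip bar, 12 mm thick and 140 mm long along the lid's y, standing on two end posts near the lid's front edge; its centre 40 mm above the lid's upper face, at x = -235 mm, z = +52 mm from the hinge axis in the lid's axes; turns with the lid. A gripper pointing straight down can hold it while it pivots between the pads
- heater_box: Grey switch box 110 x 90 mm, 100 mm high, fixed to the bench to the left or to the right of the chamber, with a yellow plate and a red rotary handle on top. Origin under its centre, x pointing away from the robot, axes parallel to the chamber's
- heater_switch (a joint): Red heater switch in rad: 1.047 (60 degrees) = on (start), 0 = off. Grows clockwise seen from above, so off is 60 degrees counter-clockwise from on. A snap spring holds it at both ends (about 0.1 N m to leave one) and throws it home once past the middle; hard stops at both ends
- heater_grip (a point): Point on the red handle's turning axis, 134 mm above the bench, in the axes of the handle, which turn with it: x along the grip bar towards its pointer (white stripe). The bar is 52 mm long, 13 mm wide, from 108 to 140 mm above the bench, on a 48 mm disc. Off: pointer along the box's +x (white dot); on: 60 degrees clockwise of that (black dot)
- fan_box: The same kind of box on the other side of the chamber, with a grey plate and a black handle: the extractor's switch, to be left on. Same origin and axes as heater_box
- fan_switch (a joint): Black extractor switch in rad, same sense and detents: 1.047 = on (start, to stay so), 0 = off
- exhibit: Steel open-ended wrench 180 x 38 x 8 mm lying in the chamber on the plinth; to be left there. Origin under its centre, x along it
- magnifier: White hand magnifier lying flat, lens ring 92 mm across and 16 mm high, handle 120 mm; origin under the lens, handle to -x
- caliper: Steel slide caliper lying flat, 235 mm long, 11 mm high; origin under the middle of its beam, x along it
- powder_jar: Dark powder jar, 48 mm across, 75 mm high; origin under its centre
- glass_jar: Glass jar with a black cap, 68 mm across, 85 mm high; origin under its centre
- lifting_tape: Roll of yellow lifting tape standing on end, 76 mm across, 48 mm high; origin under its centre
Things that resemble listed ones, but are neither listed nor needed, are in the scene too. What is shaped like the fan_box but blue is not meant.

How it is judged:
On the way, in this order (a step that is already met when the one before it is completed fails the run):
1. the heater switch is turned off with the lid still shut (value of joint heater_switch below 0.12 rad and value of joint lid_hinge below 0.05 rad), for 0.2 s.
2. the lid is held between 40 and 50 degrees by the gripper (value of joint lid_hinge between 0.698 and 0.873 rad and contact force between the fingers and lid above 1 N), for 0.3 s.
At the end, for the whole second after the job is handed in: The lid is held still by the gripper's fingers (contact over 1 N) at 45 degrees, give or take 5; the heater switch is off (below 0.12 rad), the extractor switch still on (above 0.9 rad) (all of step 2 and velocity of joint lid_hinge between -0.1 and 0.1 rad/s and value of joint heater_switch below 0.12 rad and value of joint fan_switch above 0.9 rad); the arm keeps its last pose, push and grip.
It fails at once if the lid is opened while the heater is on (value of joint lid_hinge above 0.1 rad and value of joint heater_switch above 0.3 rad).
It fails at once if the lid is dropped (closing faster than 1.2 rad/s) (velocity of joint lid_hinge below -1.2 rad/s).
It fails at once if the lid is thrown open (faster than 2.5 rad/s) (velocity of joint lid_hinge above 2.5 rad/s).
It fails at once if the extractor switch is turned (value of joint fan_switch below 0.7 rad).
It fails at once if the exhibit is moved more than 15 mm, or another loose thing on the bench more than 20 mm (distance of exhibit from where it was at the start of the episode above 0.015 m or distance of any of magnifier, caliper, powder_jar, glass_jar, lifting_tape from where it was at the start of the episode above 0.02 m).
It also fails if it takes over 50 s, if anything falls off the work surface, if the arm or the gripper's body presses on something with over 40 N, if the wrist force passes 120 N, or if a joint passes its speed limit or range.

## Working session

There is one attempt and no reset: what is moved stays moved. The work goes in short steps, Python scripts to look and compute and a shell command to move; the robot and the scene stay as the last step left them, time stands still between calls to the robot, and variables do not carry over. Pictures are saved under pics/ and viewed, on a budget of 10 in all, crops included, one or two more only if the job needs it, and the job is handed in when it is done.

```bash
mkdir -p pics; ls; cat > h.py <<'E'
import numpy as np,cv2
from plant import telemetry,optics,workorder
def snap(n):
    c=optics.read_camera(n); np.savez('pics/'+n,**{k:v for k,v in c.items()}); return c
def load(n): return np.load('pics/'+n+'.npz')
def cam(c):
    R=cv2.Rodrigues(np.array(c['rvec'],float))[0]; return R,np.array(c['tvec'],float).ravel(),np.array([[c['fx'],0,c['cx']],[0,c['fy'],c['cy']],[0,0,1]],float)
def ray(c,u,v,z):
    R,t,K=cam(c); o=-R.T@t; d=R.T@np.linalg.inv(K)@np.array([u,v,1.]); return o+d*(z-o[2])/d[2]
def proj(c,P):
    R,t,K=cam(c); p=K@(R@np.array(P,float).T+t[:,None]); return (p[:2]/p[2]).T
E
python3 - <<'E'
from h import *
for n in('top','side'):
    c=snap(n); cv2.imwrite(f'pics/{n}0.png',cv2.resize(c['frame'],(800,600),interpolation=cv2.INTER_CUBIC))
    R,t,K=cam(c); print(n,-R.T@t,K[0,0],R[2])
print(telemetry.read_state())
E
```

```text
pics
top [0.30053622 0.00863352 1.71562192] 418.5011157994619 [ 1.39981826e-01  6.97976788e-04 -9.90153827e-01]
side [ 0.42183349 -1.08472608  1.18764395] 485.23986343154263 [ 0.07571378  0.71721878 -0.69272263]
{'t': 0.1, 'q': array([ 1.10560477e+00,  1.31079123e-01,  1.48913595e+00,  1.21819714e-05,
        1.52300829e+00, -8.53626020e-02]), 'dq': array([ 8.20826063e-04, -2.69119981e-04, -2.46756007e-04,  1.21765488e-03,
        9.59672456e-05,  6.47695956e-04]), 'joint_torque': array([ 8.71042084e-04, -5.61338067e+01, -4.93096089e+01,  7.69553916e-02,
        2.90051621e-02, -8.73602374e-06]), 'tool_pos': array([0.22219839, 0.5568309 , 0.23471513]), 'orientation': array([-0.92585864,  1.3667496 ,  0.92456276]), 'force': array([ 0.38973577, -0.52239178,  0.23170208]), 'wrist_torque': array([0.06217043, 0.00832575, 0.01640839]), 'opening': 0.09267185267067783}
```

View pics/top0.png

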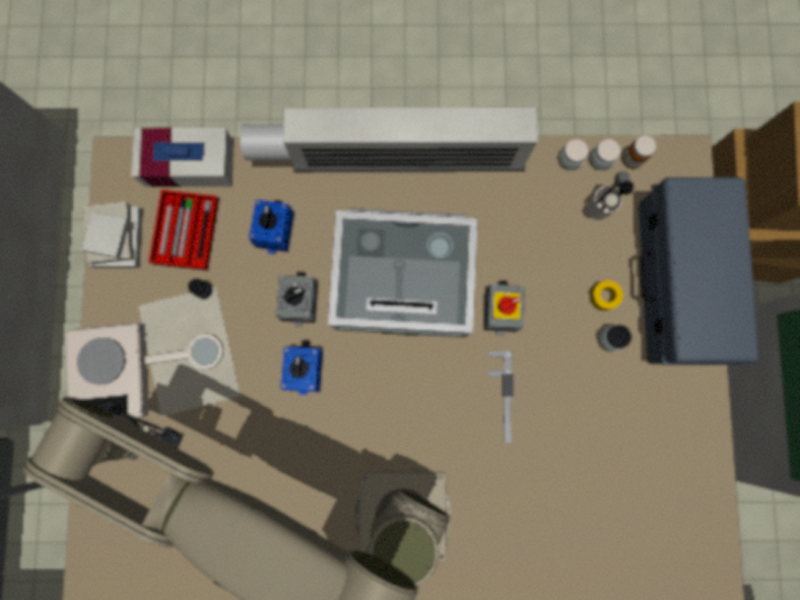

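View pics/side0.png

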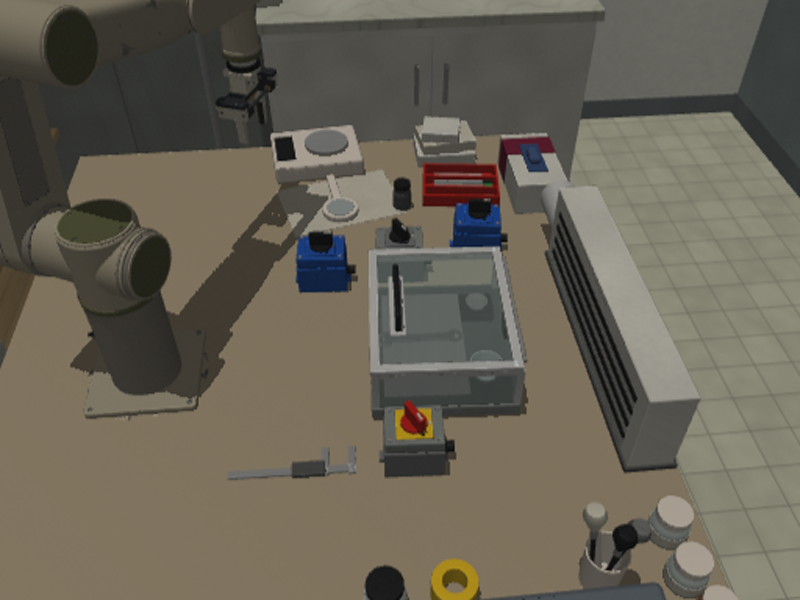

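The top view (800 px scale) shows the heater with its yellow plate at (506,307), the lid frame from (333,212) to (475,333), the bar from (370,304) to (434,308) and the extractor at (295,297). I'll crop the heater and the bar for closer readings.

```bash
python3 - <<'E'
from h import *
f=load('top')['frame']
# 512-scale: lid 205..310 x 130..218 ; heater 305..340 x 175..215
a=cv2.resize(f[130:220,205:345],None,fx=5.7,fy=5.7,interpolation=cv2.INTER_CUBIC)
cv2.imwrite('pics/topc.png',a)
f=load('side')['frame']
cv2.imwrite('pics/sidec.png',cv2.resize(f[150:310,230:345],None,fx=3.7,fy=3.7,interpolation=cv2.INTER_CUBIC))
E
```

```text
(no output)
```

View pics/topc.png

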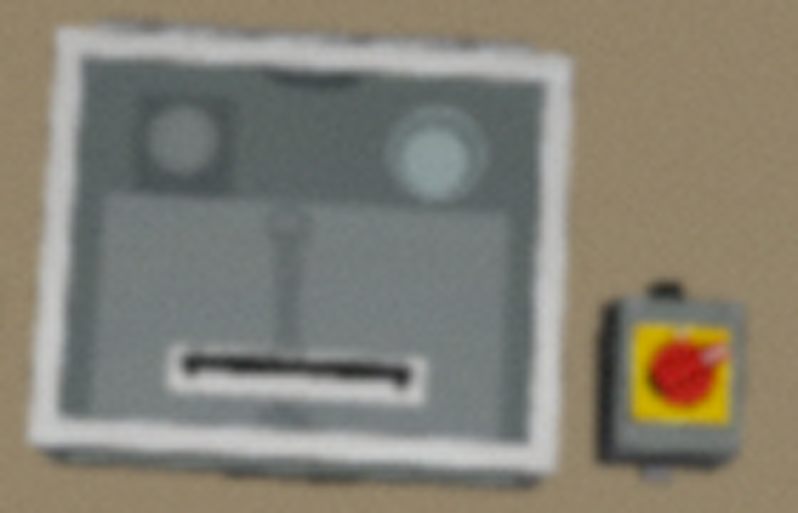

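View pics/sidec.png

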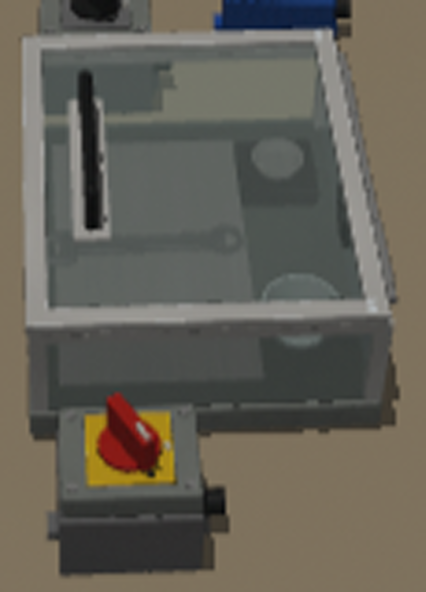

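```bash
python3 - <<'E'
from h import *
from scipy.optimize import least_squares
T=load('top');S=load('side')
tp=lambda p:(np.array(p,float)+.5)/5.7-.5+[205,130]
sp=lambda p:(np.array(p,float)+.5)/3.7-.5+[230,150]
# chamber pts
loc=[(.145,.175,.144),(.145,-.175,.144),(-.145,-.175,.144),(-.145,.175,.144),(-.09,.07,.184),(-.09,-.07,.184)]
pt=tp([(57,28),(572,58),(557,470),(28,443),(182,361),(411,378)])
ps=sp([(328,33),(390,318),(27,327),(24,37),(84,70),(95,228)])
def W(p,l):
    l=np.array(l);c,s=np.cos(p[2]),np.sin(p[2]);return np.c_[p[0]+c*l[:,0]-s*l[:,1],p[1]+s*l[:,0]+c*l[:,1],l[:,2]]
f=lambda p:np.r_[proj(T,W(p,loc))-pt,proj(S,W(p,loc))-ps].ravel()
r=least_squares(f,[.6,0,0],loss='soft_l1');p=r.x;print(p);print(f(p).reshape(-1,2).round(1).tolist())
print('bar',W(p,[(-.09,0,.184)]),'axis',W(p,[(.145,0,.132)]))
# estimates direct
a,b=ray(T,*pt[4],.184),ray(T,*pt[5],.184);print('bar top-only',(a+b)/2,np.arctan2(*(a-b)[:2])*-1)
a,b=ray(S,*ps[4],.184),ray(S,*ps[5],.184);print('bar side-only',(a+b)/2)
for q in [(632,322),(730,328),(728,424),(632,418)]:print('plate',ray(T,*tp(q),.1))
for q in [(86,416),(173,412),(177,482),(87,486)]:print('plateS',ray(S,*sp(q),.1))
print('handle S top', ray(S,*sp((115,398)),.14),ray(S,*sp((153,447)),.14))
print('handle T ', ray(T,*tp((714,353)),.14),'disc',ray(T,*tp((682,373)),.11))
E
```

```text
[ 0.60343728 -0.00365264 -0.05766039]
[[0.4, -1.1], [0.4, -1.5], [0.0, 0.9], [0.2, 0.5], [1.4, 0.5], [-0.9, -0.4], [2.6, -1.2], [2.2, -0.7], [-1.0, 0.0], [-1.0, -0.1], [0.0, 2.0], [-1.4, -9.6]]
bar [[0.51358686 0.00153392 0.184     ]] axis [[ 0.74819631 -0.01200876  0.132     ]]
bar top-only [0.51374794 0.0023734  0.184     ] -0.07683075088037639
bar side-only [ 0.51414634 -0.01365113  0.184     ]
plate [ 0.55785615 -0.22812832  0.1       ]
plate [ 0.55355605 -0.29519231  0.1       ]
plate [ 0.48734625 -0.29197669  0.1       ]
plate [ 0.49159314 -0.22665499  0.1       ]
plateS [ 0.49151926 -0.22609776  0.1       ]
plateS [ 0.55829238 -0.22886189  0.1       ]
plateS [ 0.553011   -0.29434333  0.1       ]
plateS [ 0.48633322 -0.29131234  0.1       ]
handle S top [ 0.51196588 -0.24295508  0.14      ] [ 0.53478787 -0.29083836  0.14      ]
handle T  [ 0.53042658 -0.27652088  0.14      ] disc [ 0.52111746 -0.25984434  0.11      ]
```

```bash
cat >> h.py <<'E'
from scipy.spatial.transform import Rotation as Ro
def target(p,jaw):
    """tool down, jaw axis at world angle jaw -> shift & turn in tool axes from the present"""
    s=telemetry.read_state(); R=Ro.from_rotvec(s['orientation']).as_matrix()
    x=np.array([0,0,-1.]);z=np.array([np.cos(jaw),np.sin(jaw),0]);G=np.c_[x,np.cross(z,x),z]
    d=np.array(p)-s['tool_pos']
    print('t',round(s['t'],2),'pos',s['tool_pos'].round(4),'q',s['q'].round(2),'F',s['force'].round(1),'open',round(s['opening'],4),'jaw',np.arctan2(R[1,2],R[0,2]).round(3))
    print('turn',Ro.from_matrix(R.T@G).as_rotvec().round(4),'shift now',(R.T@d).round(4),'shift after turn',(G.T@d).round(4))
E
python3 - <<'E'
from h import *
target([.5225,-.2602,.25],.464)
target([.5225,-.2602,.25],.464-np.pi)
E
```

```text
t 0.1 pos [0.2222 0.5568 0.2347] q [ 1.11  0.13  1.49  0.    1.52 -0.09] F [ 0.4 -0.5  0.2] open 0.0927 jaw 1.191
turn [ 7.27e-01 -1.60e-03  4.00e-04] shift now [-0.0143 -0.5818 -0.6475] shift after turn [-0.0153 -0.865  -0.0971]
t 0.1 pos [0.2222 0.5568 0.2347] q [ 1.11  0.13  1.49  0.    1.52 -0.09] F [ 0.4 -0.5  0.2] open 0.0927 jaw 1.191
turn [-2.4146e+00 -6.0000e-04 -2.0000e-03] shift now [-0.0143 -0.5818 -0.6475] shift after turn [-0.0153  0.865   0.0971]
```

```bash
python3 -m inch '[[[-0.01,0,0,0.145,0,0,0.6],[0,0,0,0.145,0,0,0.6],[0,0,0,0.145,0,0,0.6],[0,0,0,0.145,0,0,0.6],[0,0,0,0.145,0,0,0.6],[0,-0.048,-0.0054,0,0,0,0.6],[0,-0.048,-0.0054,0,0,0,0.6],[0,-0.048,-0.0054,0,0,0,0.6],[0,-0.048,-0.0054,0,0,0,0.6],[0,-0.048,-0.0054,0,0,0,0.6],[0,-0.048,-0.0054,0,0,0,0.6],[0,-0.048,-0.0054,0,0,0,0.6],[0,-0.048,-0.0054,0,0,0,0.6],[0,-0.048,-0.0054,0,0,0,0.6],[0,-0.048,-0.0054,0,0,0,0.6],[0,-0.048,-0.0054,0,0,0,0.6],[0,-0.048,-0.0054,0,0,0,0.6],[0,0,0,0,0,0,0.6]]]' 20
python3 -c "
from h import *
target([.5225,-.2602,.22],.464)"
```

```text
t: 1.9
tool_pos: [0.4083, -0.0154, 0.2389]
orientation: [-0.356, 1.554, 0.335]
force: [1.1, -0.1, -0.4]
opening: 0.0557
t 1.9 pos [ 0.4083 -0.0154  0.2389] q [-0.15 -0.41  1.97 -0.02  1.58 -0.59] F [ 1.1 -0.1 -0.4] open 0.0557 jaw 0.44
turn [-0.0238 -0.014   0.0106] shift now [ 0.0218 -0.2699 -0.0007] shift after turn [ 0.0189 -0.2701 -0.0074]
```

```bash
python3 -m inch '[[[0.003,-0.045,0,-0.024,-0.014,0.01,0.6],[0.003,-0.045,-0.001,0,0,0,0.6],[0.003,-0.045,-0.001,0,0,0,0.6],[0.003,-0.045,-0.001,0,0,0,0.6],[0.003,-0.045,-0.001,0,0,0,0.6],[0.003,-0.03,-0.002,0,0,0,0.6],[0,0,0,0,0,0,0.6]]]' 20
python3 -c "
from h import *
target([.5225,-.2602,.134],.464)"
```

```text
t: 2.6
tool_pos: [0.5193, -0.2518, 0.2173]
orientation: [-0.362, 1.54, 0.37]
force: [-0.2, 0.7, 0.3]
opening: 0.0555
t 2.6 pos [ 0.5193 -0.2518  0.2173] q [-0.54  0.08  1.57  0.    1.49 -1.01] F [-0.2  0.7  0.3] open 0.0555 jaw 0.467
turn [ 0.0033  0.0011 -0.0049] shift now [ 0.0833 -0.0094 -0.0011] shift after turn [ 0.0833 -0.009  -0.0009]
```

```bash
python3 -m inch '[[[0.02,-0.006,-0.001,0,0,0,0.5],[0.025,-0.003,0,0,0,0,0.5],[0.02,0,0,0,0,0,0.5],[0.015,0,0,0,0,0,0.5],[0.003,0,0,0,0,0,0.5]]]' 20
python3 -c "
from h import *
target([.5225,-.2602,.134],.464)
f=snap('side')['frame']
cv2.imwrite('pics/s2.png',cv2.resize(f[150:320,220:350],None,fx=3.5,fy=3.5,interpolation=cv2.INTER_CUBIC))"
```

```text
t: 3.1
tool_pos: [0.5229, -0.2555, 0.1311]
orientation: [-0.361, 1.54, 0.374]
force: [-0.7, 1.0, -0.1]
opening: 0.0466
t 3.1 pos [ 0.5229 -0.2555  0.1311] q [-0.55  0.16  1.65  0.01  1.34 -1.02] F [-0.7  1.  -0.1] open 0.0466 jaw 0.469
turn [ 0.0045  0.0014 -0.0079] shift now [-0.0029 -0.0039 -0.0025] shift after turn [-0.0029 -0.004  -0.0025]
```

View pics/s2.png

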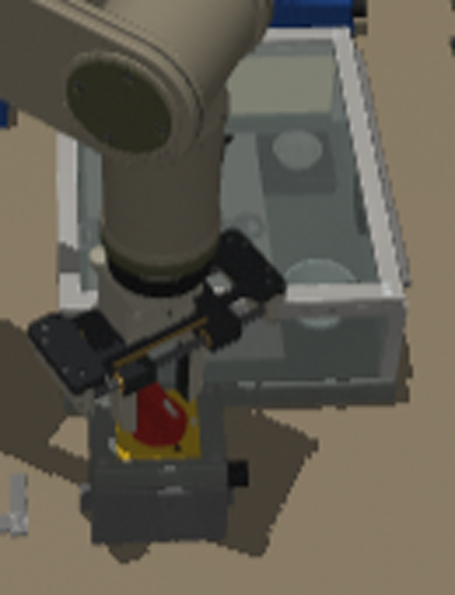

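The jaws straddle the red handle at (160,415) and are square to it. I'll centre them and close.

```bash
python3 -m inch '[[[-0.002,-0.004,-0.0025,0,0,0,0.5],[0,0,0,0,0,0,0],[0,0,0,0,0,0,0],[0,0,0,0,0,0,0],[0,0,0,0,0,0,0],[0,0,0,0,0,0,0]]]' 25
python3 -c "
from h import *
target([.5225,-.2602,.134],.464)"
```

```text
t: 3.75
tool_pos: [0.5237, -0.2621, 0.1387]
orientation: [-0.366, 1.538, 0.37]
force: [-2.5, 0.1, 1.4]
opening: 0.0132
t 3.75 pos [ 0.5237 -0.2621  0.1387] q [-0.55  0.16  1.64  0.    1.35 -1.02] F [-2.5  0.1  1.4] open 0.0132 jaw 0.469
turn [ 0.0051  0.0022 -0.0022] shift now [ 0.0047  0.0022 -0.0002] shift after turn [ 0.0047  0.0022 -0.0002]
```

```bash
python3 -m inch '[[[0,0,0,-0.14,0,0,0],[0,0,0,-0.14,0,0,0],[0,0,0,-0.14,0,0,0],[0,0,0,-0.14,0,0,0],[0,0,0,-0.14,0,0,0],[0,0,0,-0.14,0,0,0],[0,0,0,-0.14,0,0,0]]]' 25
python3 -c "
from h import *
target([.5225,-.2602,.134],1.511);print(telemetry.read_state()['wrist_torque'])"
```

```text
t: 4.45
tool_pos: [0.5244, -0.2608, 0.1387]
orientation: [-1.142, 1.243, 1.146]
force: [0.4, 1.2, 0.2]
opening: 0.0128
t 4.45 pos [ 0.5244 -0.2608  0.1387] q [-0.55  0.16  1.64  0.01  1.35 -2.04] F [0.4 1.2 0.2] open 0.0128 jaw 1.484
turn [-0.0267  0.0057  0.0025] shift now [0.0047 0.002  0.0004] shift after turn [0.0047 0.0019 0.0005]
[ 0.0380565  -0.04217298  0.06965559]
```

```bash
python3 -m inch '[[[0,0,0,-0.03,0,0,0],[0,0,0,0,0,0,0],[0,0,0,0,0,0,0.5],[0,0,0,0,0,0,0.5],[0,0,0,0,0,0,0.5],[-0.02,0,0,0,0,0,0.5],[-0.04,0,0,0,0,0,0.5],[-0.04,0,0,0,0,0,0.5],[-0.03,0,0,0,0,0,0.5]]]' 25
python3 -c "
from h import *
target([.5136,.0020,.28],-.058)
f=snap('side')['frame']
cv2.imwrite('pics/s3.png',cv2.resize(f[150:320,220:350],None,fx=3.5,fy=3.5,interpolation=cv2.INTER_CUBIC))"
```

```text
t: 5.35
tool_pos: [0.5207, -0.2596, 0.2656]
orientation: [-1.155, 1.233, 1.18]
force: [0.2, 0.2, -0.2]
opening: 0.0467
t 5.35 pos [ 0.5207 -0.2596  0.2656] q [-0.55  0.08  1.48  0.01  1.59 -2.07] F [ 0.2  0.2 -0.2] open 0.0467 jaw 1.514
turn [ 1.5725  0.0024 -0.0163] shift now [-0.0111  0.022   0.2609] shift after turn [-0.0144  0.2607 -0.0223]
```

View pics/s3.png

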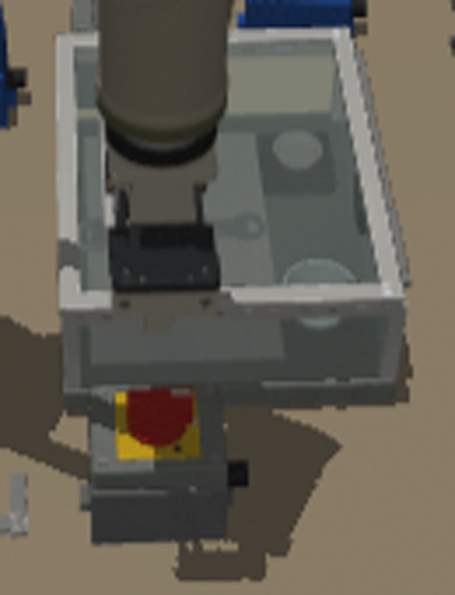

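```bash
python3 -m inch '[[[-0.005,0,0,0.145,0,0,0.5],[-0.005,0,0,0.145,0,0,0.5],[0,0,0,0.145,0,0,0.5],[0,0,0,0.145,0,0,0.5],[0,0,0,0.145,0,0,0.5],[0,0,0,0.145,0,0,0.5],[0,0,0,0.145,0,0,0.5],[0,0,0,0.145,0,0,0.5],[0,0,0,0.145,0,0,0.5],[0,0,0,0.145,0,0,0.5],[0,0.04,-0.003,0.1,0,0,0.5],[0,0.045,-0.004,0,0,0,0.5],[0,0.045,-0.004,0,0,0,0.5],[0,0.045,-0.004,0,0,0,0.5],[0,0.045,-0.004,0,0,0,0.5],[0,0.04,-0.004,0,0,0,0.5],[0,0,0,0,0,0,0.5]]]' 25
python3 -c "
from h import *
target([.5136,.0020,.21],-.058)
c=snap('side');f=c['frame']
cv2.imwrite('pics/s4.png',cv2.resize(f[130:320,200:350],None,fx=3.1,fy=3.1,interpolation=cv2.INTER_CUBIC))"
```

```text
t: 7.1
tool_pos: [0.5208, 0.0062, 0.2849]
orientation: [0.085, 1.564, -0.077]
force: [-0.7, -0.5, 0.7]
opening: 0.0465
t 7.1 pos [0.5208 0.0062 0.2849] q [-0.09 -0.11  1.64  0.01  1.6   0.01] F [-0.7 -0.5  0.7] open 0.0465 jaw -0.103
turn [-0.0449  0.0055 -0.0051] shift now [ 0.0748 -0.0053 -0.0071] shift after turn [ 0.0749 -0.0046 -0.0069]
```

View pics/s4.png

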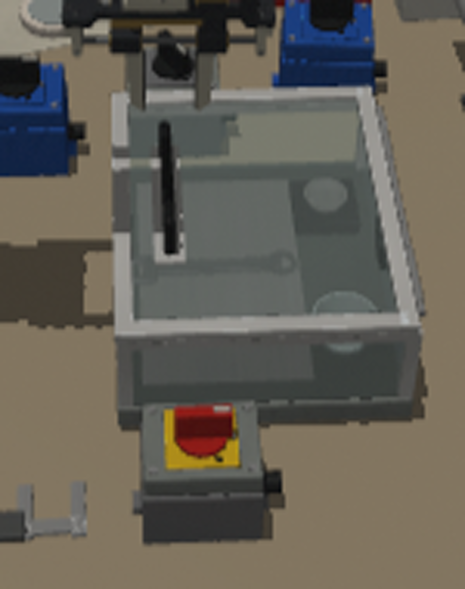

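Side view: the red handle now runs along +x at the box top (off), and the lid is shut. Next I'll align with the bar and descend onto it.

```bash
python3 -m inch '[[[0.01,-0.004,-0.006,-0.045,0.005,-0.005,0.5],[0.02,0,-0.001,0,0,0,0.5],[0.025,0,0,0,0,0,0.5],[0.02,0,0,0,0,0,0.5],[0.015,0,0,0,0,0,0.5],[0.005,0,0,0,0,0,0.5],[0,0,0,0,0,0,0.5]]]' 25
python3 -c "
from h import *
target([.5136,.0020,.182],-.058)"
```

```text
t: 7.85
tool_pos: [0.5145, -0.0077, 0.1873]
orientation: [0.046, 1.567, -0.054]
force: [-0.4, 0.3, 0.2]
opening: 0.0465
t 7.85 pos [ 0.5145 -0.0077  0.1873] q [-0.11 -0.08  1.79 -0.01  1.43 -0.05] F [-0.4  0.3  0.2] open 0.0465 jaw -0.064
turn [-0.0056  0.0033  0.0054] shift now [ 0.0053  0.0097 -0.0015] shift after turn [ 0.0053  0.0097 -0.0015]
```

```bash
python3 -m inch '[[[0.005,0.008,-0.0015,0,0,0,0.5],[0,0,0,0,0,0,0],[0,0,0,0,0,0,0],[0,0,0,0,0,0,0],[0,0,0,0,0,0,0],[0,0,0,0,0,0,0]]]' 30
python3 -c "
from h import *
target([.5136,.0020,.182],-.058)
c=snap('side');f=c['frame']
cv2.imwrite('pics/s5.png',cv2.resize(f[130:320,200:350],None,fx=3.1,fy=3.1,interpolation=cv2.INTER_CUBIC))"
```

```text
t: 8.45
tool_pos: [0.5166, -0.0002, 0.1859]
orientation: [0.046, 1.559, -0.056]
force: [14.3, -0.3, -7.3]
opening: 0.0116
t 8.45 pos [ 5.166e-01 -2.000e-04  1.859e-01] q [-0.1  -0.08  1.79 -0.01  1.42 -0.03] F [14.3 -0.3 -7.3] open 0.0116 jaw -0.065
turn [-0.0067  0.0114  0.0058] shift now [ 0.0038  0.002  -0.0032] shift after turn [ 0.0039  0.002  -0.0031]
```

View pics/s5.png

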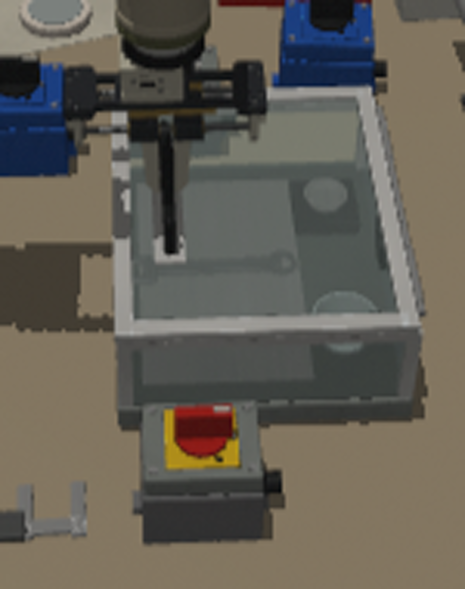

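The bar is gripped (opening 11.6 mm) with the lid shut and the heater off. I'll start the arc slowly.

```bash
cat >> h.py <<'E'
def arc(g0=(.5166,.1859)):
    s=telemetry.read_state(); R=Ro.from_rotvec(s['orientation']).as_matrix(); p=s['tool_pos']
    e=np.array([np.cos(-.058),np.sin(-.058)]); b0=np.array([.5166,-.0002])
    dx=e@(p[:2]-b0); dz=p[2]-g0[1]; ax=(.235,-.052)
    phi=np.arctan2(dz+.052,.235-dx); r=np.hypot(dz+.052,.235-dx)
    print('theta deg',np.degrees(phi-np.arctan2(.052,.235)).round(2),'r',r.round(4),'(0.2407)','F',s['force'].round(1),'open',s['opening'].round(4),'t',round(s['t'],2),'toolx',R[:,0].round(3),'y',p[1].round(4))
E
python3 -m inch '[[[-0.006,0,0.001,0,0,0,0],[-0.008,0,0.002,0,0,0,0],[-0.012,0,0.003,0,0,0,0],[-0.012,0,0.004,0,0,0,0],[-0.012,0,0.004,0,0,0,0]]]' 30
python3 -c "
from h import *
arc()"
```

```text
t: 9.0
tool_pos: [0.5317, -0.001, 0.2327]
orientation: [0.046, 1.558, -0.056]
force: [14.0, -0.6, -13.2]
opening: 0.0112Traceback (most recent call last):
  File "<string>", line 3, in <module>
    arc()
    ~~~^^
  File "h.py", line 25, in arc
    print('theta deg',np.degrees(phi-np.arctan2(.052,.235)).round(2),'r',r.round(4),'(0.2407)','F',s['force'].round(1),'open',s['opening'].round(4),'t',round(s['t'],2),'toolx',R[:,0].round(3),'y',p[1].round(4))
                                                                                                                              ^^^^^^^^^^^^^^^^^^
AttributeError: 'float' object has no attribute 'round'
```

```bash
sed -i "s/s\['opening'\].round(4)/round(s['opening'],4)/" h.py
python3 -m inch '[[[-0.0115,0,0.006,0,0,0,0],[-0.011,0,0.0065,0,0,0,0],[-0.0105,0,0.007,0,0,0,0],[-0.0105,0,0.0075,0,0,0,0],[-0.010,0,0.008,0,0,0,0]]]' 30
python3 -c "
from h import *
arc()"
```

```text
t: 9.5
tool_pos: [0.5617, -0.0028, 0.2838]
orientation: [0.046, 1.575, -0.055]
force: [-4.4, 0.1, -3.6]
opening: 0.0108
theta deg 25.82 r 0.2419 (0.2407) F [-4.4  0.1 -3.6] open 0.0108 t 9.5 toolx [-0.005 -0.006 -1.   ] y -0.0028
```

```bash
python3 -m inch '[[[-0.0095,0,0.008,0,0,0,0],[-0.009,0,0.0085,0,0,0,0],[-0.0085,0,0.009,0,0,0,0],[-0.008,0,0.0095,0,0,0,0],[-0.005,0,0.007,0,0,0,0],[-0.002,0,0.003,0,0,0,0],[0,0,0,0,0,0,0]]]' 30
python3 -c "
from h import *
arc()
c=snap('side');f=c['frame']
cv2.imwrite('pics/s6.png',cv2.resize(f[60:320,190:380],None,fx=2.3,fy=2.3,interpolation=cv2.INTER_CUBIC))"
```

```text
t: 10.2
tool_pos: [0.6009, -0.0051, 0.3248]
orientation: [0.046, 1.599, -0.055]
force: [-2.9, 0.3, -2.4]
opening: 0.0111
theta deg 39.26 r 0.2431 (0.2407) F [-2.9  0.3 -2.4] open 0.0111 t 10.2 toolx [-0.029 -0.005 -1.   ] y -0.0051
```

View pics/s6.png

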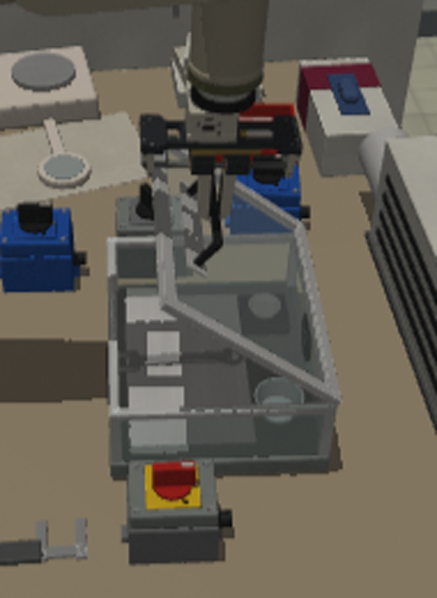

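```bash
python3 -m inch '[[[-0.004,0,0.005,0,0,0,0],[-0.004,0,0.006,0,0,0,0],[-0.004,0,0.005,0,0,0,0],[-0.002,0,0.003,0,0,0,0],[0,0,0,0,0,0,0]]]' 30
python3 - <<'E'
from h import *
arc()
c=snap('side');f=c['frame']
p=np.array([.6034+.003,-.0037,-.0577]);cy,sy=np.cos(p[2]),np.sin(p[2])
def corner(th,y):
    x=.145-.29*np.cos(th)+.012*np.sin(th);z=.132+.29*np.sin(th)+.012*np.cos(th)
    return [p[0]+cy*x-sy*y,p[1]+sy*x+cy*y,z]
big=cv2.resize(f[130:230,230:350],None,fx=5,fy=5,interpolation=cv2.INTER_CUBIC)
for d,col in((40,(255,0,0)),(45,(0,255,0)),(50,(0,0,255))):
    q=proj(c,[corner(np.radians(d),-.175)])[0];u=((q-[230,130]+.5)*5).astype(int);print(d,u)
    cv2.circle(big,u,3,col,-1)
cv2.imwrite('pics/s7.png',big)
E
```

```text
t: 10.75
tool_pos: [0.6172, -0.0061, 0.3372]
orientation: [0.046, 1.606, -0.055]
force: [-4.4, -0.4, -0.9]
opening: 0.0113
theta deg 44.1 r 0.2436 (0.2407) F [-4.4 -0.4 -0.9] open 0.0113 t 10.75 toolx [-0.036 -0.005 -0.999] y -0.0061
40 [172 303]
45 [207 277]
50 [246 252]
```

View pics/s7.png

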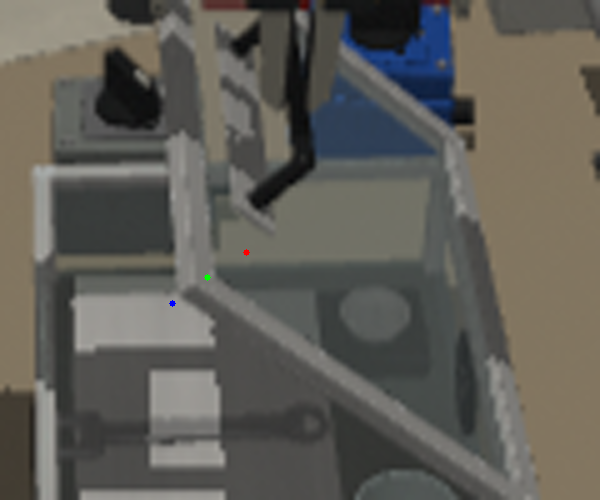

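The lid's near front corner, at about (211,279), matches the 45° prediction of (207,277), and kinematics give 44°. The black extractor handle is still at its on angle. I'll hold briefly to check for creep.

```bash
python3 -m inch '[[[-0.0005,0,0.0005,0,0,0,0],[0,0,0,0,0,0,0],[0,0,0,0,0,0,0],[0,0,0,0,0,0,0],[0,0,0,0,0,0,0]]]' 30
python3 -c "
from h import *
arc();print(telemetry.read_state()['dq'].round(4));workorder.close_job()
arc()"
```

```text
t: 11.3
tool_pos: [0.6169, -0.006, 0.337]
orientation: [0.046, 1.608, -0.055]
force: [-4.0, -0.8, -0.3]
opening: 0.0111
theta deg 44.0 r 0.2436 (0.2407) F [-4.  -0.8 -0.3] open 0.0111 t 11.3 toolx [-0.038 -0.005 -0.999] y -0.006
[-0.0004 -0.0021  0.0019  0.0005 -0.0014 -0.    ]
the job is handed in; nothing more can be done
the job is handed in; nothing more can be done
```

The heater switch is off, and the gripper is holding the lid at about 45° by its black bar. The job was handed in at t = 11.3 s; no verdict is reported.

- **Heater:** I turned the red switch 60° counter-clockwise while the lid was shut. The side view afterwards showed its handle at the off position.
- **Lid:** I raised it by the bar in small arc steps. The arm's position gives about 44°, and the front corner in the last picture lies close to the 45° prediction.
- **Hold:** The bar is still gripped at 11.1 mm opening with a 30 N grip setting. Joint speeds are near zero, and the angle drifted only about 0.1° over half a second.
- **Extractor and loose things:** The black extractor handle still looks to be at its on angle. I saw nothing on the bench or in the chamber moved in the pictures I looked at, but I did not measure this.
- **Small disagreement:** The bar's measured radius about the hinge came out at 243.6 mm against the nominal 240.7 mm. That is within the camera and grip uncertainty and changes the angle by about a degree at most.

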